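# Change out the spent pump filter

## Task

The bench vacuum pump has two push-to-release filter cartridges in its top. Push the spent one (red cap) down until its latch lets go and it springs up, then pull it straight out and stand it upright in the yellow tray. Leave the fresh one (blue cap) latched in its place.

Things in the scene. Friction and masses are not known exactly. Their poses are not given: they have to be found in the camera images.
- spent: Spent filter cartridge, red cap, 0.13 kg: upright prism 40 (own x) x 56 (own y) x 74 mm high, the top 30 mm red, ribbed white below; on top a low red blunt cone (dome), 39 mm wide at its foot, 18 mm at its flat top, 9 mm high, too sloped to pinch. Origin at the prism's centre: its top face 37 mm above, dome top 46 mm above, underside 37 mm below. Sits in either well, axes parallel to the pump's.
- fresh: Fresh filter cartridge with a blue cap in the other well: same size, origin and latch. Both start latched: prism top level with the casing top, only the dome proud. Pushing takes 5 to 10 N against a spring; the latch lets go 4 to 5 mm down (hard stop at 8 mm). Once the push is taken away it rises to 28 mm above its start and stays there, resting loosely on its carrier.
- pump: White vacuum pump casing, fixed, 150 (own x) x 230 (own y) x 110 mm high, flat top. Origin at the centre of its underside, z up. Two wells, 44 mm (x) x 60 mm (y), open in its top at own x = 0, own y = +55 and -55 mm. A sprung-up cartridge shows 28 mm of straight side plus the dome; 46 mm more lift brings its underside clear of the casing.
- tray: Open yellow tray, fixed to the bench, 160 mm (own x) by 200 mm (own y) by 35 mm high, walls and floor 5 mm thick. Origin at the centre of its underside, z up.
There are look-alikes about, which are no part of the job. Leave any green look-alike of the spent alone. Leave any black look-alike of the fresh alone.

How it is judged:
On the way, in this order (a step that is already met when the one before it is completed fails the run):
1. the red cartridge has been pushed in, released, and stands sprung out of its well (z of spent in the frame of pump between 0.095 and 0.107 m), for 0.2 s.
2. the red cartridge is pulled clear of the pump (z of spent in the frame of pump above 0.148 m), for 0.05 s.
At the end, for the whole second after the job is handed in: The red cartridge stands upright (within 10 degrees), released and at rest, on the floor of the yellow tray, and the blue cartridge is still latched in its well (not more than 7 mm up) (x of spent in the frame of tray between -0.065 and 0.065 m and y of spent in the frame of tray between -0.085 and 0.085 m and z of spent in the frame of tray below 0.05 m and angle between spent's own z axis and vertical below 0.17 rad and height (world z) of spent above 0.03 m and linear speed of spent below 0.03 m/s and z of fresh in the frame of pump below 0.08 m); the robot touches nothing.
It fails at once if the blue cartridge is released or moved more than 12 mm (distance of fresh from where it was at the start of the episode above 0.012 m).
It also fails if it takes over 54 s, if anything falls off the work surface, if the arm or the gripper's body presses on something with over 40 N, if the wrist force passes 120 N, or if a joint passes its speed limit or range.

## Robot

A 7-joint arm with a two-finger parallel gripper is mounted at the origin on the work surface. World frame = base frame: x ahead of the robot, y to its left, z up, the work surface at z = 0. Lengths are in m, angles in rad, forces in N, time in s.
With the tool pointing down it reaches from about 0.425 to 1.025 m from the base axis. Payload 3.6 kg.
Tool frame: the origin (TCP) lies on the centre line of the jaws, within the pads' length; the fingertips stand env.tips_ahead ahead of it and the grasp point (between the pads) lies 2 mm behind it (env.tips_ahead is the distance from the TCP to the fingertips, in m); z points along the fingers, y is the line along which they close (so a half turn about z gives the same grasp; the last joint's range is limited). The gripper opens to 85 mm and grips with 20 to 120 N. Pads are 22 mm wide; open, the fingers measure 114 mm over their backs; the gripper's body (76 mm by 85 mm) begins 54 mm behind the grasp point. The pads swing forward as they close: fully open they stand 13 mm farther back than shut.
Start: joints at [1.169, 0.591, 0.048, 1.609, -0.033, 0.943, -0.034], TCP at [0.22, -0.691, 0.248] pointing down, gripper open.
Joint ranges: [-2.69, 2.69], [-0.47, 2.24], [-1.27, 1.36], [0.19, 2.51], [-1.53, 4.68], [0.08, 2.07], [-3.09, 3.09]. Speed limits (rad/s): [2.57, 2.57, 3.14, 3.14, 3.14, 3.14, 3.14].

## Interface

Orientations are given as a unit quaternion [w, x, y, z].
In Python, from cell import env gives the robot as it stands. The module is installed in compiled form; this text tells all that it offers.
- The arm moves only by the tool play_rows, never from a script. Its argument "series" is a list of rows, each a list of 3 entries, a list of its own where there are three numbers: the opening in per cent of the stroke, from 0 (shut) to 100 (fully open), then the shift along the tool's x, y, z in cm, then the turn about the tool's z in degrees. In form: [[hand, [tx, ty, tz], twist], ...]. A call has 1 to 5 rows; each row shifts and turns the commanded pose from where the row before left it, along the tool's axes as they then stand; what a row does not reach is not made up. A row lasts 1/12 s, in which the tool goes at most 41.7 mm and 7.16 degrees, less where a joint would pass 70% of its speed; a pose out of reach is approached as far as the arm can. A call is refused whole if a number of a shift passes 4.17 or a number of a turn 7.16, either way. A call with a gripper value outside its range is refused whole. The fingers move at their own pace and stop on an object; "grip_force" is the grip in N (left out, the last holds). Time passes only in rows, so rows that do not move let the fingers close. It gives the time, the measured TCP pose, the force, the opening and the grip force at its end, in the units of the state.
- env.get_state(): the state, without advancing time (a new reading comes with each control period).
- env.get_image(name): name is "scene" or "top" or "wrist"; returns (picture, depth): 384x512x3 uint8, red, green, blue; 384x512 float32, m along the optical axis (not along the pixel's ray), 0 where there is no reading.
- env.get_calibration(name): a dict with "intrinsics" (3x3 intrinsics, pixels), "R" (3x3) and "t" (3): a world point X has camera coordinates R X + t. Camera axes: x right, y down, z forward; pixel columns grow to the right and rows downward; lengths in m; the calibration is good to about 2 mm. The wrist camera is an equidistant fisheye: a pixel r from the principal point sees the ray r / f radians off the axis. A picture is of the moment at which its call begins: read the wrist's pose just before it. get_calibration takes no time and is no camera call; for the wrist camera it gives the pose at the moment of the call.
- env.hand_in(): hands the job in; it is judged then, once.
The state is a dict: "t": time; "joint_positions": joint angles; "joint_vel": joint speeds; "joint_torque": joint torques, N m; "eef_pos": TCP position; "tcp_rot": TCP orientation; "force": force on the tool from outside, world axes, zero at the start; "wrist_torque": the same for the moment, N m; "opening": finger opening in m; "grasp_force": force on a finger pad.
Only numpy, scipy, OpenCV 4.12 (cv2) and the standard library are available. Lean on these libraries where they do the work, as an engineer would, in place of code of your own. Each camera call takes 0.05 s, during which the arm holds its last target. There are 200 camera calls.

## Working session

There is one attempt and no reset: what is moved stays moved. The work goes in short steps, Python scripts to look and compute and a tool call to move; the robot and the scene stay as the last step left them, time stands still between calls to the robot, and variables do not carry over. Pictures are saved under pics/ and viewed, at most 10 in all, crops included, and the job is handed in when it is done.

Besides the shell and the picture viewer there is one more tool, called as name([rows], argument=value, ...), one row to a line, values as JSON. play_rows: Moves the arm, as the interface text tells. Its arguments: {"type":"object","properties":{"series":{"type":"array"},"grip_force":{"type":"number"}},"required":["series"]}

```bash
mkdir -p pics
python3 - <<'E'
from cell import env
import cv2,numpy as np
s=env.get_state();print(s,env.tips_ahead)
for n in("scene","top"):
    c=env.get_calibration(n);im,d=env.get_image(n)
    np.savez(n+".npz",im=im,d=d,K=c["intrinsics"],R=c["R"],t=c["t"]);cv2.imwrite(f"pics/{n}0.png",im[:,:,::-1])
E
```

```text
{'t': 0.0, 'joint_positions': array([ 1.16846819,  0.59213067,  0.04827988,  1.60983686, -0.03328891,
        0.94269013, -0.03369851]), 'joint_vel': array([ 0.00101545,  0.00080048,  0.00108115, -0.00082936, -0.00024211,
        0.00087705, -0.00056281]), 'joint_torque': array([-4.92479812e-04, -5.48692882e+01,  1.54691342e+00, -1.98126179e+01,
        9.52534931e-03,  8.65048380e-03, -6.87540648e-06]), 'eef_pos': array([ 0.22013464, -0.68993895,  0.24712661]), 'tcp_rot': array([-1.10553706e-03,  9.88093130e-01,  1.53852813e-01, -2.35870732e-04]), 'force': array([0.36910058, 0.05196286, 1.07998714]), 'wrist_torque': array([-0.05521238,  0.06334438,  0.05232347]), 'grasp_force': 0.0, 'opening': 0.08558611928682296} 0.017
```

View pics/top0.png

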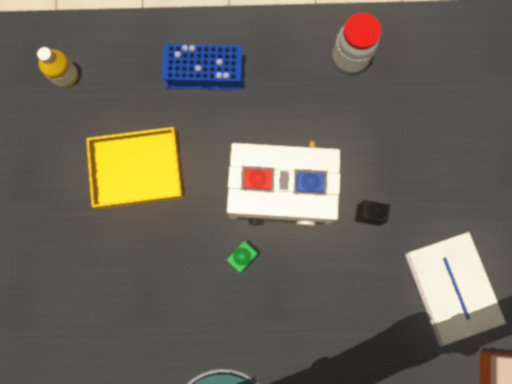

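View pics/scene0.png

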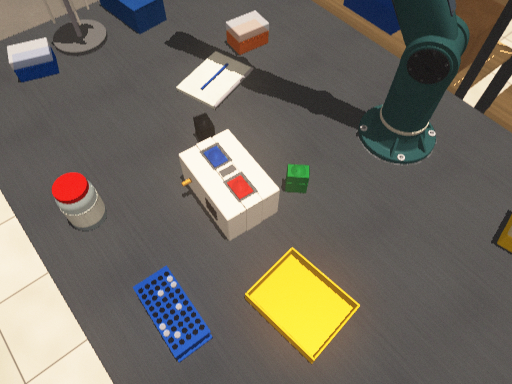

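The top view shows the red cap at about (258,179), the blue cap at (311,181) and the tray around (134,167). The scene view agrees. The green block at (242,256) and the black one at (373,212) are the decoys.

```bash
cat > h.py <<'E'
import numpy as np,cv2
from scipy.spatial.transform import Rotation as Ro
def cast(px,z,K,R,t):
    px=np.atleast_2d(px).astype(float); d=np.c_[px,np.ones(len(px))]@np.linalg.inv(K).T@R
    o=-R.T@t; return o+d*((z-o[2])/d[:,2])[:,None]
def mask(im,h0,h1,smin=120,vmin=60):
    h=cv2.cvtColor(im,cv2.COLOR_RGB2HSV); H=h[...,0]
    m=((H>=h0)&(H<=h1)) if h0<h1 else ((H>=h0)|(H<=h1))
    return (m&(h[...,1]>smin)&(h[...,2]>vmin)).astype(np.uint8)
def blobs(m,amin):
    cs,_=cv2.findContours(m,cv2.RETR_EXTERNAL,cv2.CHAIN_APPROX_NONE)
    return [c[:,0] for c in cs if cv2.contourArea(c)>amin]
E
python3 - <<'E'
from h import *
for n in("top","scene"):
    f=np.load(n+".npz");im,d,K,R,t=[f[k] for k in("im","d","K","R","t")]
    for nm,h,z in(("red",(170,8),.11),("blue",(105,130),.11),("yel",(22,35),.035)):
        for c in blobs(mask(im,*h),150):
            w=cast(c,z,K,R,t)[:,:2].astype(np.float32)
            r=cv2.minAreaRect(w);m=c.mean(0).round()
            print(n,nm,m,np.round(r[0],4),np.round(r[1],4),round(r[2],1),"depth",d[int(m[1]),int(m[0])])
    print(-R.T@t)
    h=cv2.cvtColor(im,cv2.COLOR_RGB2HSV)
    if n=="top":
        m=((h[...,1]<40)&(h[...,2]>190)).astype(np.uint8);m[:120]=0
        for c in blobs(m,1500):
            r=cv2.minAreaRect(cast(c,.11,K,R,t)[:,:2].astype(np.float32));print("white",c.mean(0),r,cv2.boundingRect(c))
E
```

```text
top red [257. 179.] [ 0.5172 -0.088 ] [0.0573 0.0424] 85.2 depth 0.9965841
top red [362.  30.] [ 0.8426 -0.327 ] [0.0809 0.0849] 86.9 depth 1.0250937
top blue [310. 182.] [ 0.5074 -0.197 ] [0.0521 0.0363] 85.1 depth 0.996564
top blue [202.  66.] [0.7675 0.0252] [0.1739 0.1012] 87.3 depth 1.1016845
top yel [133. 167.] [0.5663 0.1909] [0.1619 0.2019] 6.2 depth 1.1222142
top yel [53. 64.] [0.8158 0.3803] [0.0556 0.0605] 35.0 depth 1.0634193
[ 0.32826803 -0.07456839  1.09868179]
white [451.43442623 279.20765027] ((0.3038955330848694, -0.47214001417160034), (0.14755740761756897, 0.13777035474777222), 17.081993103027344) (406, 233, 90, 90)
white [283.67621777 180.99140401] ((0.5119835734367371, -0.14246991276741028), (0.23031049966812134, 0.14708952605724335), 85.08613586425781) (227, 144, 113, 75)
scene red [240. 187.] [ 0.5184 -0.0862] [0.0568 0.0405] 85.6 depth 0.9436426
scene red [ 70. 187.] [ 0.829  -0.3372] [0.0914 0.0812] 82.9 depth 0.9135223
scene blue [172. 313.] [0.8048 0.0578] [0.1805 0.0803] 87.1 depth 0.84989804
scene blue [215. 156.] [ 0.5091 -0.1953] [0.0525 0.0376] 85.2 depth 0.99399924
scene blue [40. 68.] [ 0.7156 -0.7926] [0.1174 0.118 ] 74.5 depth 1.2753314
scene blue [374.  12.] [-0.2285 -0.3321] [0.1816 0.1633] 51.4 depth 1.7699361
scene blue [129.   9.] [ 0.3372 -0.8532] [0.1597 0.2359] 6.0 depth 1.369364
scene yel [303. 302.] [0.5675 0.1927] [0.1595 0.1991] 6.2 depth 0.91626894
[0.83038703 0.333226   0.90992146]
```

play_rows([
  [0,[2.3,-2.4,0],0],
  [0,[2.3,-2.4,0],0],
  [0,[2.3,-2.4,0],0],
  [0,[2.3,-2.4,0],0],
  [0,[2.3,-2.4,0],0],
], grip_force=30)

```text
t: 0.52
eef_pos: [0.2937, -0.5397, 0.2478]
tcp_rot: [-0.0, 0.988, 0.154, -0.0]
force: [0.7, 0.3, 0.2]
opening: 0.0256
grasp_force: 0.0
```

play_rows([
  [0,[2.3,-2.4,0],0],
  [0,[2.3,-2.4,0],0],
  [0,[2.3,-2.4,0],0],
  [0,[2.3,-2.4,0],0],
  [0,[2.3,-2.4,0],0],
])

```text
t: 0.93
eef_pos: [0.3667, -0.3904, 0.248]
tcp_rot: [-0.0, 0.988, 0.154, -0.0]
force: [0.5, -0.2, 0.1]
opening: 0.0001
grasp_force: 0.0
```

play_rows([
  [0,[2.3,-2.4,0],0],
  [0,[2.3,-2.4,0],0],
  [0,[2.3,-2.4,0],0],
  [0,[2.3,-2.4,0],0],
  [0,[2.3,-2.4,0],0],
])

```text
t: 1.35
eef_pos: [0.4397, -0.2413, 0.2481]
tcp_rot: [-0.0, 0.988, 0.154, -0.0]
force: [0.5, 0.7, 0.1]
opening: -0.0005
grasp_force: 0.0
```

play_rows([
  [0,[2.3,-2.4,0],0],
  [0,[2.3,-2.4,0],0],
  [0,[2.3,-2.4,0],0],
  [0,[2.3,-2.4,0],0],
  [0,[2.3,-2.4,0],0],
])

```text
t: 1.77
eef_pos: [0.5128, -0.092, 0.2481]
tcp_rot: [-0.0, 0.988, 0.154, -0.0]
force: [0.4, 0.3, 0.1]
opening: 0.0
grasp_force: 0.0
```

play_rows([
  [0,[0,0,0],-6.7],
  [0,[0,0,0],-6.7],
  [0,[0,0,0],-6.7],
  [0,[0,0,0],-6.7],
  [0,[0,0,0],-6.7],
])

```text
t: 2.18
eef_pos: [0.5124, -0.0934, 0.248]
tcp_rot: [-0.0, 0.901, 0.435, -0.0]
force: [0.1, -0.0, 0.2]
opening: -0.0004
grasp_force: 0.0
```

play_rows([
  [0,[0,0,0],-6.7],
  [0,[0,0,0],-6.7],
  [0,[0,0,0],-6.7],
  [0,[0,0,0],-6.7],
  [0,[0,0,0],-6.7],
])

```text
t: 2.6
eef_pos: [0.5123, -0.0936, 0.248]
tcp_rot: [-0.0, 0.737, 0.676, -0.0]
force: [-0.2, -0.3, 0.6]
opening: -0.0001
grasp_force: 0.0
```

play_rows([
  [0,[0,0,0],0],
  [0,[0,0,0],0],
])

```text
t: 2.77
eef_pos: [0.5124, -0.0938, 0.248]
tcp_rot: [-0.0, 0.74, 0.672, -0.0]
force: [0.1, 0.4, 0.3]
opening: -0.0002
grasp_force: 0.0
```

```bash
cat >> h.py <<'E'
def castw(px,z,c):
    K=np.array(c["intrinsics"]);R=np.array(c["R"]);t=np.array(c["t"])
    px=np.atleast_2d(px).astype(float)
    a=(px-[K[0,2],K[1,2]])/[K[0,0],K[1,1]]; r=np.linalg.norm(a,axis=1)+1e-12
    d=np.c_[a*(np.sin(r)/r)[:,None],np.cos(r)]@R; o=-R.T@t
    return o+d*((z-o[2])/d[:,2])[:,None]
E
python3 - <<'E'
from cell import env
from h import *
c=env.get_calibration("wrist");im,d=env.get_image("wrist")
cv2.imwrite("pics/w1.png",im[:,:,::-1])
for nm,h in(("red",(170,8)),("blue",(105,130))):
    for b in blobs(mask(im,*h),150):
        r=cv2.minAreaRect(castw(b,.11,c)[:,:2].astype(np.float32));print(nm,b.mean(0),np.round(r[0],4),np.round(r[1],4),r[2])
print(env.get_state()["eef_pos"])
E
```

```text
red [486.90598291 327.81196581] [ 0.8567 -0.3457] [0.0851 0.1105] 44.3282356262207
red [260.2893401  185.34010152] [ 0.5174 -0.0868] [0.0569 0.0397] 85.19645690917969
blue [460.62711864  69.50847458] [0.7385 0.0232] [0.1492 0.0988] 87.14691925048828
[ 0.51243968 -0.09375138  0.24806002]
```

View pics/w1.png

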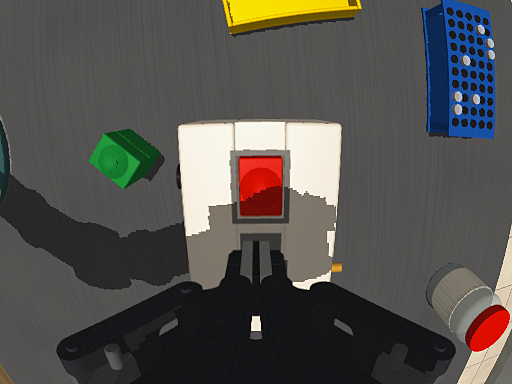

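The wrist view has the red cap at (260,185), clear of the fingers, and it casts to the same place as the other views. Next I centre over it and descend.

play_rows([
  [0,[0.74,0.46,0],-0.5],
  [0,[0,0,3.5],0],
  [0,[0,0,3.5],0],
  [0,[0,0,3.0],0],
  [0,[0,0,0.5],0],
])

```text
t: 3.23
eef_pos: [0.5152, -0.0858, 0.1393]
tcp_rot: [-0.003, 0.736, 0.677, -0.003]
force: [0.3, 0.0, 0.2]
opening: 0.0003
grasp_force: 0.0
```

play_rows([
  [0,[0,0,0.2],0],
  [0,[0,0,0.2],0],
  [0,[0,0,0],0],
])

```text
t: 3.48
eef_pos: [0.5193, -0.0864, 0.1405]
tcp_rot: [0.001, 0.736, 0.677, 0.001]
force: [0.5, 0.3, 0.8]
opening: 0.0002
grasp_force: 0.0
```

play_rows([
  [0,[0,0,0.2],0],
  [0,[0,0,0.2],0],
  [0,[0,0,0],0],
  [0,[0,0,0],0],
])

```text
t: 3.82
eef_pos: [0.5189, -0.0868, 0.1363]
tcp_rot: [0.001, 0.736, 0.677, 0.001]
force: [-0.2, -0.2, 3.6]
opening: 0.0
grasp_force: 1.9
```

play_rows([
  [0,[0,0,0.2],0],
  [0,[0,0,0],0],
  [0,[0,0,0],0],
])

```text
t: 4.07
eef_pos: [0.5188, -0.0868, 0.1342]
tcp_rot: [0.001, 0.736, 0.677, 0.001]
force: [-0.1, 0.1, 6.9]
opening: 0.0
grasp_force: 3.0
```

play_rows([
  [0,[0,0,0.2],0],
  [0,[0,0,0],0],
  [0,[0,0,0],0],
])

```text
t: 4.32
eef_pos: [0.5188, -0.0867, 0.1323]
tcp_rot: [0.001, 0.736, 0.677, 0.001]
force: [0.5, 0.3, 6.8]
opening: 0.0001
grasp_force: 3.1
```

play_rows([
  [0,[0,0,0.1],0],
  [0,[0,0,0],0],
  [0,[0,0,0],0],
])

```text
t: 4.57
eef_pos: [0.5188, -0.0868, 0.1313]
tcp_rot: [0.001, 0.736, 0.677, 0.001]
force: [-0.9, 0.3, 6.7]
opening: 0.0001
grasp_force: 3.3
```

play_rows([
  [0,[0,0,0.1],0],
  [0,[0,0,0],0],
  [0,[0,0,-3.5],0],
  [0,[0,0,-3.5],0],
  [0,[0,0,-1.5],0],
])

```text
t: 4.98
eef_pos: [0.5196, -0.0866, 0.2177]
tcp_rot: [0.002, 0.736, 0.677, 0.002]
force: [1.3, -0.2, 0.2]
opening: -0.0003
grasp_force: 0.0
```

play_rows([
  [100,[0,0,0],0],
  [100,[0,0,0],0],
  [100,[0,0,0],0],
  [100,[0,0,0],0],
  [100,[0,0,0],0],
])

```text
t: 5.4
eef_pos: [0.5169, -0.0866, 0.2129]
tcp_rot: [-0.001, 0.736, 0.677, -0.001]
force: [-0.4, 0.1, -0.4]
opening: 0.0603
grasp_force: 0.0
```

Run:
```python
from cell import env
from h import *
c=env.get_calibration("scene");im,d=env.get_image("scene");K,R,t=[np.array(c[k]) for k in("intrinsics","R","t")]
cv2.imwrite("pics/s2.png",cv2.resize(im[100:260,140:340,::-1],(800,640))[:600])
c=env.get_calibration("wrist");w,_=env.get_image("wrist")
for z in(.11,.138):
  for b in blobs(mask(w,170,8),150):
    r=cv2.minAreaRect(castw(b,z,c)[:,:2].astype(np.float32));print(z,b.mean(0),np.round(r[0],4),np.round(r[1],4),r[2])
print(env.get_state()["eef_pos"],env.get_state()["opening"])
```

```text
0.11 [496.78431373 345.95098039] [ 0.868  -0.3464] [0.0632 0.1186] 42.86115264892578
0.11 [255.71146245 213.6916996 ] [ 0.5162 -0.095 ] [0.0691 0.0453] 85.19416046142578
0.138 [496.78431373 345.95098039] [ 0.8257 -0.3053] [0.0555 0.104 ] 42.86115264892578
0.138 [255.71146245 213.6916996 ] [ 0.5172 -0.0848] [0.0607 0.0398] 85.19415283203125
[ 0.51732536 -0.08659454  0.21326375] 0.07481058407927776
```

View pics/s2.png

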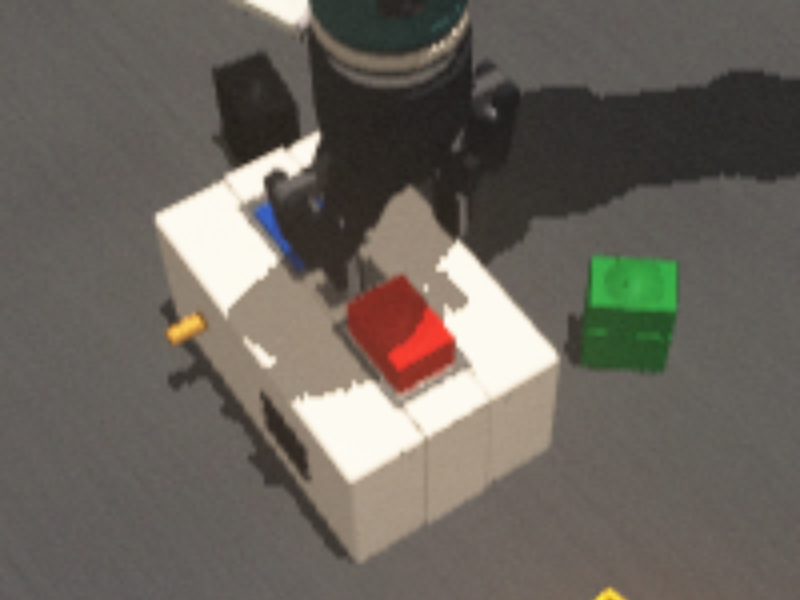

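The crop shows the red cartridge sprung up at (400,330), with the blue one still flush. Now I go down with the fingers open and grip its 40 mm sides.

play_rows([
  [100,[0,0,3.0],0],
  [100,[0,0,3.0],0],
  [100,[0,0,1.5],0],
  [100,[0,0,0.4],0],
  [100,[0,0,0],0],
])

```text
t: 5.92
eef_pos: [0.517, -0.0864, 0.1339]
tcp_rot: [-0.001, 0.736, 0.677, -0.001]
force: [-1.3, -0.3, 1.5]
opening: 0.0859
grasp_force: 0.0
```

play_rows([
  [100,[0,0,0.4],0],
  [100,[0,0,0],0],
  [100,[0,0,0],0],
])

```text
t: 6.17
eef_pos: [0.5186, -0.0867, 0.1321]
tcp_rot: [0.001, 0.736, 0.677, 0.001]
force: [0.3, -0.7, 1.0]
opening: 0.0852
grasp_force: 0.0
```

play_rows([
  [0,[0,0,0.15],0],
  [0,[0,0,0],0],
  [0,[0,0,0],0],
  [0,[0,0,0],0],
  [0,[0,0,0],0],
], grip_force=40)

```text
t: 6.58
eef_pos: [0.518, -0.0867, 0.1302]
tcp_rot: [0.0, 0.736, 0.677, 0.0]
force: [-0.4, -0.2, 2.7]
opening: 0.0392
grasp_force: 46.5
```

play_rows([
  [0,[0,0,0],0],
  [0,[0,0,0],0],
  [0,[0,0,0],0],
  [0,[0,0,0],0],
])

```text
t: 6.92
eef_pos: [0.518, -0.0867, 0.1299]
tcp_rot: [0.0, 0.736, 0.677, 0.0]
force: [-0.8, 0.3, 3.2]
opening: 0.039
grasp_force: 46.5
```

play_rows([
  [0,[0,0,-0.5],0],
  [0,[0,0,-1],0],
  [0,[0,0,-1],0],
  [0,[0,0,-1],0],
  [0,[0,0,-1],0],
])

```text
t: 7.33
eef_pos: [0.5181, -0.0866, 0.1761]
tcp_rot: [0.0, 0.736, 0.677, 0.0]
force: [-0.1, -0.5, -1.0]
opening: 0.0391
grasp_force: 46.0
```

play_rows([
  [0,[0,0,-1.5],0],
  [0,[0,0,-1.5],0],
  [0,[0,0,-1.5],0],
  [0,[0,0,-1],0],
  [0,[0,0,0],0],
])

```text
t: 7.75
eef_pos: [0.5195, -0.0867, 0.2325]
tcp_rot: [0.002, 0.736, 0.677, 0.002]
force: [0.1, -0.1, -1.4]
opening: 0.0391
grasp_force: 46.1
```

Run:
```python
from cell import env
from h import *
im,d=env.get_image("scene")
cv2.imwrite("pics/s3.png",im[60:384,130:400,::-1])
s=env.get_state();print(s["eef_pos"],s["tcp_rot"],s["opening"],s["force"])
```

```text
[ 0.51872736 -0.08676445  0.23122794] [0.00122702 0.73621781 0.67674289 0.00094643] 0.03917095068718773 [-0.79894305 -0.36710288 -0.7396385 ]
```

View pics/s3.png

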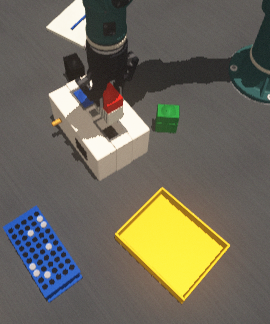

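It is held and fully out of its well, at (112,105) in the crop. Next stop is above the tray.

play_rows([
  [0,[1.5,0.1,0],0],
  [0,[2.8,0.25,0],0],
  [0,[2.8,0.25,0],0],
  [0,[2.8,0.25,0],0],
  [0,[2.8,0.25,0],0],
])

```text
t: 8.22
eef_pos: [0.5389, 0.0399, 0.2288]
tcp_rot: [-0.001, 0.736, 0.677, -0.001]
force: [0.7, 0.2, -0.9]
opening: 0.0392
grasp_force: 46.1
```

play_rows([
  [0,[2.8,0.25,0],0],
  [0,[2.8,0.25,0],0],
  [0,[2.8,0.25,0],0],
  [0,[2.8,0.25,0],0],
  [0,[2.8,0.25,0],0],
])

```text
t: 8.63
eef_pos: [0.5631, 0.1785, 0.2286]
tcp_rot: [-0.0, 0.736, 0.677, -0.001]
force: [0.3, -0.3, -0.4]
opening: 0.0399
grasp_force: 46.1
```

play_rows([
  [0,[1.5,0.1,0],0],
  [0,[0,0,0],0],
  [0,[0,0,3],0],
  [0,[0,0,3],0],
  [0,[0,0,3],0],
])

```text
t: 9.05
eef_pos: [0.566, 0.1899, 0.1388]
tcp_rot: [0.001, 0.737, 0.676, -0.001]
force: [0.4, 0.0, -0.9]
opening: 0.0388
grasp_force: 46.1
```

play_rows([
  [0,[0,0,3],0],
  [0,[0,0,2],0],
  [0,[0,0,1],0],
  [0,[0,0,0],0],
  [0,[0,0,0],0],
])

```text
t: 9.47
eef_pos: [0.566, 0.1912, 0.0797]
tcp_rot: [0.0, 0.736, 0.676, -0.001]
force: [-0.2, -0.0, -0.3]
opening: 0.0389
grasp_force: 46.0
```

Now lower gently, watching the force.

play_rows([
  [0,[0,0,0.3],0],
  [0,[0,0,0.3],0],
  [0,[0,0,0.1],0],
  [0,[0,0,0],0],
  [0,[0,0,0],0],
])

```text
t: 9.88
eef_pos: [0.5662, 0.1923, 0.0733]
tcp_rot: [0.0, 0.736, 0.677, 0.0]
force: [-0.6, -1.0, -1.5]
opening: 0.0392
grasp_force: 46.0
```

play_rows([
  [0,[0,0,0.1],0],
  [0,[0,0,0],0],
  [0,[0,0,0],0],
])

```text
t: 10.13
eef_pos: [0.566, 0.1923, 0.0718]
tcp_rot: [0.0, 0.736, 0.677, -0.0]
force: [-0.1, 0.4, -1.0]
opening: 0.0393
grasp_force: 46.0
```

play_rows([
  [0,[0,0,0.1],0],
  [0,[0,0,0],0],
  [0,[0,0,0],0],
])

```text
t: 10.38
eef_pos: [0.5661, 0.1924, 0.0713]
tcp_rot: [0.0, 0.736, 0.677, 0.0]
force: [-0.5, -0.2, 4.4]
opening: 0.0395
grasp_force: 46.7
```

play_rows([
  [0,[0,0,0.1],0],
  [0,[0,0,0],0],
  [0,[0,0,0],0],
])

```text
t: 10.63
eef_pos: [0.5661, 0.1924, 0.0712]
tcp_rot: [0.0, 0.736, 0.677, 0.0]
force: [-3.0, -0.6, 12.5]
opening: 0.0389
grasp_force: 47.5
```

play_rows([
  [0,[0,0,-0.1],0],
  [60,[0,0,0],0],
  [100,[0,0,0],0],
  [100,[0,0,0],0],
  [100,[0,0,0],0],
])

```text
t: 11.05
eef_pos: [0.5659, 0.1922, 0.0705]
tcp_rot: [-0.0, 0.736, 0.677, -0.0]
force: [-0.1, 0.5, 0.4]
opening: 0.0844
grasp_force: 0.0
```

play_rows([
  [100,[0,0,0],0],
  [100,[0,0,0],0],
  [100,[0,0,-1],0],
  [100,[0,0,-2],0],
  [100,[0,0,-3],0],
])

```text
t: 11.47
eef_pos: [0.5642, 0.1916, 0.1298]
tcp_rot: [-0.001, 0.736, 0.677, -0.002]
force: [0.1, -0.2, -1.1]
opening: 0.0856
grasp_force: 0.0
```

play_rows([
  [100,[0,0,-3],0],
  [100,[0,0,-3],0],
  [100,[0,0,-3],0],
  [100,[0,0,0],0],
  [100,[0,0,0],0],
])

```text
t: 11.88
eef_pos: [0.5672, 0.1929, 0.2236]
tcp_rot: [0.001, 0.736, 0.677, 0.002]
force: [-0.4, 0.4, -0.2]
opening: 0.0857
grasp_force: 0.0
```

Run:
```python
from cell import env
from h import *
im,d=env.get_image("scene")
cv2.imwrite("pics/s4.png",cv2.resize(im[120:370,160:400,::-1],None,fx=2.4,fy=2.4))
s=env.get_state();print(s["t"],s["eef_pos"],s["opening"],s["force"])
c=env.get_calibration("wrist");w,_=env.get_image("wrist")
for b in blobs(mask(w,170,8),300):
    r=cv2.minAreaRect(castw(b,.079,c)[:,:2].astype(np.float32));print(b.mean(0),r)
```

```text
11.9333 [0.56607654 0.19217817 0.22180099] 0.08502386152571885 [ 0.08320732  0.71857859 -0.84735895]
[254.47938144 189.97938144] ((0.5653812885284424, 0.19379276037216187), (0.05835941061377525, 0.03903437405824661), 85.15697479248047)
```

View pics/s4.png

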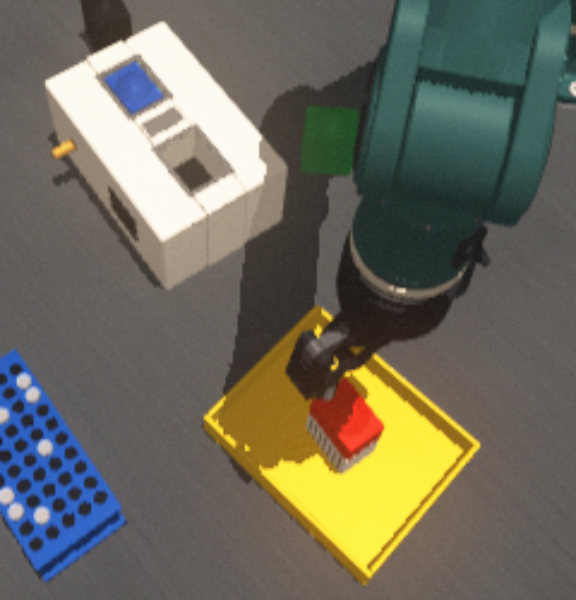

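The red cartridge stands upright in the tray at (345,425). The blue one is still flush in its well at (135,88), and the gripper is clear of both.

```bash
python3 -c "
from cell import env
print(env.hand_in())"
```

```text
the job is handed in; nothing more can be done
None
```

I handed the job in at about 12 s: the red cartridge stands upright and released in the yellow tray, and the blue one is still latched in its well; the hand-in gave no verdict.

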